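Close up the loaded steamer

ROBOT

A 6-joint arm with a two-finger parallel gripper is mounted at the origin on the work surface. World frame = base frame: x ahead of the robot, y to its left, z up, the work surface at z = 0. Lengths are in m, angles in degrees, forces in N, time in s.
With the tool pointing down it reaches from about 0.25 to 0.725 m from the base axis. Payload 4 kg.
Tool frame: the origin (TCP) lies on the centre line of the jaws, within the pads' length; the fingertips stand 17 mm ahead of it and the grasp point (between the pads) lies 2 mm behind it; z points along the fingers, y is the direction in which the jaws open and shut (so a half turn about z gives the same grasp; the last joint's range is limited). The gripper opens to 85 mm and grips with 20 to 120 N. Pads are 22 mm wide; open, the fingers measure 114 mm over their backs; the gripper's body (76 mm by 85 mm) begins 54 mm behind the grasp point. The pads swing forward as they close: fully open they stand 13 mm farther back than shut.
Start: joints at [-76.49, 13.785, 0.286, 76.501, 0, 90], TCP at [0.117, -0.486, 0.248] pointing down, gripper open.
Joint ranges: [-155.79, 155.79], [-60.16, 107.12], [-62.33, 73.08], [-114, 123.19], [-81.49, 82.49], [-180, 180]. Speed limits (degrees/s): [159.86, 159.86, 180, 180, 180, 180].

INTERFACE

Orientations are given as a 3x3 rotation matrix whose columns are the frame's x, y, z axes.
In Python, from plant import env gives the robot as it stands.
- The arm moves only by the shell command python3 -m crank 'ROWS' [FORCE]. ROWS is JSON, a list of rows, each an object with "jaw": the gripper's target within -1 to 1 (shut at 1, half-way at 0, fully open at -1); "dp": the shift along the tool's x, y, z in cm, a list of three; "angular": the turn, a rotation vector about the tool's x, y, z in rad, a list of three. A call has 1 to 12 rows; each row is the pose to reach, as a shift and turn from the pose commanded when the call began, along the tool's axes at that moment; what a row does not reach only later rows make up. A row lasts 1/8 s, in which the tool goes at most 62.5 mm and 10.7 degrees, less where a joint would pass 70% of its speed; a pose out of reach is approached as far as the arm can. A call with a gripper value outside its range is refused whole. The fingers move at their own pace and stop on an object; FORCE is the grip in N (left out, the last holds). Time passes only in rows, so rows that repeat a pose let the fingers close. It gives the time, the measured TCP pose, the force and the opening at its end, in the units of the state.
- env.read_state(): the state, without advancing time (a new reading comes with each control period).
- env.snapshot(name): name is "side" or "top" or "wrist"; returns a dict with "frame" (420x560x3 uint8, red, green, blue), "fx", "fy", "cx", "cy" (pixels), "view" (4x4, takes a point from world to camera coordinates). Camera axes: x right, y up, looking along -z (the intrinsics and any distortion apply to the point x, -y, -z); pixel columns grow to the right and rows downward; lengths in m; the calibration is good to about 2 mm. The wrist camera is an equidistant fisheye: a pixel r from the principal point sees the ray r / f radians off the axis. A picture is of the moment at which its call begins. There is no depth.
- env.close_job(): hands the job in, once; it reports no verdict.
Trained networks look in the newest picture that a camera, given by its name, has taken for a name from the list of things; names that differ only in an ending like _2 or _b are one class to them, and where a whole thing is asked for, a point or a joint stands for the part that bears it (a point fixed in the world has none). Each returns a list of dicts, best first, with "p" (0 to 1); they miss things now and then, are a little off and sometimes report something else, mostly with a low value. They report only what shows in the picture. A call takes as long as a camera call.
- env.boxes_of(camera, query): "bbox" ([left, top, width, height] in pixels, round what is visible of it).
- env.pinpoint(camera, query): "location" ([row, column] in pixels: a listed point, or the origin of a listed thing).
The state is a dict: "time": time; "joints": joint angles; "joint_vel": joint speeds; "joint_torque": joint torques, N m; "position": TCP position; "tcp_rot": TCP orientation; "ft_force": force on the tool from outside, world axes, zero at the start; "wrist_torque": the same for the moment, N m; "width": finger opening in m.
Only numpy, scipy, OpenCV 4.12 (cv2) and the standard library are available. Lean on these libraries where they do the work, as an engineer would, in place of code of your own. Each camera call takes 0.05 s, during which the arm holds its last target.

TASK

The steamer pot is loaded with corn. Take the lid that fits it from the lid rack, set it down (do not drop it) on the pot so that it sits level and fully down on the rim, then swing the pot's hold-down clip over and press it fully down onto the lid. Leave the smaller lid where it lies on the rack.

Things in the scene. Friction and masses are not known exactly. Their poses are not given: they have to be found in the camera images.
- pot: Aluminium steamer pot with corn cobs in it, fixed on one burner (a small long-handled saucepan is on the other). Outer diameter 168 mm, inner 160, height 110; corn ends 26 below the rim. Origin: centre of its underside, z up, rim plane at z = +110. The hold-down clip is on its -x side; loop handles on its +y and -y sides, out to 117 from the axis, up to 93 high.
- lid: The larger aluminium lid, on the low steel rack, knob up, 0.2 to 0.4 kg. Flat disc 184 mm across, 5 thick; under it a tapered lip 12 deep (142 across at the disc, 132 at its foot) that enters the pot with 9 play all round. Origin: centre of the disc's underside, which rests on the pot's rim plane when seated; z up, any yaw. Round wooden knob, 32 across, from 5 to 45 above the origin.
- small_lid: The smaller aluminium lid, 140 mm across, same shape and knob (32 across, 5 to 45 above the origin), on the other place of the same rack, about 200 away. It belongs to the saucepan; not to be moved. Origin: centre of the disc's underside.
- clip (a joint): Angle of the pot's steel clip, a flat lever 70 mm long, 22 wide, 6 thick, hinged at x = -110, y = 0, z = 122 of the pot's frame, axis parallel to its y. 0: level, pointing along the pot's +x, down on a seated lid (top face at z = 125); pi/2: upright; starts leaning outward, 1.9 to 2.2 rad. Stiff: stays where left; 1 to 2 N at its end folds it in and down.

How it is judged:
By the outcome, as a careful person would: the job done as asked, in the order asked, and still so for the second after the job is handed in, with the robot touching nothing.
It also fails if it takes over 51 s, if anything falls off the work surface, if the arm or the gripper's body presses on something with over 40 N, if the wrist force passes 120 N, or if a joint passes its speed limit or range.

## Working session

There is one attempt and no reset: what is moved stays moved. The work goes in short steps, Python scripts to look and compute and a shell command to move; the robot and the scene stay as the last step left them, time stands still between calls to the robot, and variables do not carry over. Pictures are saved under pics/ and viewed, and the job is handed in when it is done.

```bash
ls; mkdir -p pics; cat > h.py <<'E'
import numpy as np,cv2
from plant import env
def snap(n,f):
    s=env.snapshot(n); cv2.imwrite('pics/'+f,s['frame'][:,:,::-1]); return s
def ray(s,row,col):
    V=np.array(s['view']);R=V[:3,:3];t=V[:3,3];o=-R.T@t
    a=(col-s['cx'])/s['fx'];b=(row-s['cy'])/s['fy']
    if s.get('fish'):
        r=np.hypot(a,b);k=np.sin(r)/r if r>1e-9 else 1;d=np.array([a*k,-b*k,-np.cos(r)])
    else: d=np.array([a,-b,-1.])
    d=R.T@d;return o,d/np.linalg.norm(d)
def tri(rs):
    A=np.zeros((3,3));b=np.zeros(3)
    for o,d in rs:
        P=np.eye(3)-np.outer(d,d);A+=P;b+=P@o
    x=np.linalg.solve(A,b);return x,[np.linalg.norm((np.eye(3)-np.outer(d,d))@(x-o)) for o,d in rs]
def proj(s,p):
    V=np.array(s['view']);c=V[:3,:3]@np.array(p)+V[:3,3];x,y,z=c[0],-c[1],-c[2]
    if s.get('fish'):
        r=np.hypot(x,y);k=np.arctan2(r,z)/max(r,1e-9);return s['cy']+s['fy']*y*k,s['cx']+s['fx']*x*k
    return s['cy']+s['fy']*y/z,s['cx']+s['fx']*x/z
E
python3 - <<'E'
from h import *
import json
for n in['side','top','wrist']:
    s=snap(n,n+'0.png'); s['fish']=n=='wrist'
    print(n,{k:s[k] for k in s if k not in('frame','view')}); print(np.round(s['view'],3).tolist())
    for q in['pot','lid','small_lid','clip']:
        for m in (env.pinpoint,env.boxes_of):
            print(q,m(n,q)[:3])
print(env.read_state())
E
```

```text
pics
side {'fx': 485.26244484136134, 'fy': 485.26244484136134, 'cx': 274.0380859292805, 'cy': 209.3091218154284, 'fish': False}
[[-0.856, -0.516, -0.013, 0.421], [0.388, -0.66, 0.644, -0.291], [-0.341, 0.546, 0.765, -0.855], [0.0, 0.0, 0.0, 1.0]]
pot [{'location': [317.9, 124.8], 'p': 0.95}]
pot [{'bbox': [49.3, 232.5, 137.6, 133.0], 'p': 0.79}]
lid []
lid [{'bbox': [343.7, 144.5, 80.6, 57.9], 'p': 0.58}]
small_lid [{'location': [137.8, 308.0], 'p': 0.62}]
small_lid [{'bbox': [282.4, 121.5, 54.9, 35.7], 'p': 0.57}]Traceback (most recent call last):
  File "<stdin>", line 8, in <module>
ValueError: it knows: lid, pot, small_lid
```

```bash
python3 - <<'E'
from h import *
for n in['side','top','wrist']:
    s=snap(n,n+'0.png'); s['fish']=n=='wrist'
    print(n,{k:s[k] for k in s if k not in('frame','view')}); print(np.round(s['view'],3).tolist())
    for q in['pot','lid','small_lid']:
        for m in (env.pinpoint,env.boxes_of):
            print(q,m(n,q)[:3])
print(env.read_state())
E
```

```text
side {'fx': 485.26244484136134, 'fy': 485.26244484136134, 'cx': 274.0380859292805, 'cy': 209.3091218154284, 'fish': False}
[[-0.856, -0.516, -0.013, 0.421], [0.388, -0.66, 0.644, -0.291], [-0.341, 0.546, 0.765, -0.855], [0.0, 0.0, 0.0, 1.0]]
pot [{'location': [316.6, 121.7], 'p': 0.7}]
pot [{'bbox': [50.3, 233.0, 135.3, 133.4], 'p': 0.89}]
lid []
lid [{'bbox': [342.8, 144.0, 83.1, 59.3], 'p': 0.72}]
small_lid [{'location': [139.2, 311.4], 'p': 0.71}]
small_lid [{'bbox': [283.1, 119.5, 54.1, 37.6], 'p': 0.7}]
top {'fx': 390.1547311730336, 'fy': 390.1547311730336, 'cx': 277.9129370870974, 'cy': 203.58169838163874, 'fish': False}
[[-0.011, -1.0, -0.001, -0.034], [0.996, -0.011, 0.091, -0.495], [-0.091, 0.0, 0.996, -1.024], [0.0, 0.0, 0.0, 1.0]]
pot [{'location': [155.3, 149.0], 'p': 0.61}]
pot [{'bbox': [88.5, 110.8, 99.7, 90.0], 'p': 0.63}]
lid [{'location': [246.1, 376.8], 'p': 0.89}]
lid [{'bbox': [345.0, 211.6, 69.0, 72.7], 'p': 0.64}]
small_lid [{'location': [172.0, 380.2], 'p': 0.77}]
small_lid [{'bbox': [354.3, 145.5, 57.0, 49.9], 'p': 0.77}]
wrist {'fx': 325.19226210127806, 'fy'
[... 344 characters left out ...]
9072e+01,
       -2.11704245e-03,  9.00012155e+01]), 'joint_vel': array([-0.0243785 , -0.08405014, -0.02255209,  0.0960622 , -0.01265382,
        0.00884374]), 'joint_torque': array([-1.00922611e-03, -3.72210288e+01,  2.52685976e+01,  1.41573291e-03,
       -8.91992136e-05, -7.78999606e-06]), 'position': array([ 0.11679184, -0.48616155,  0.24830667]), 'tcp_rot': array([[ 9.72335969e-01,  2.33586731e-01, -3.93163966e-05],
       [ 2.33586732e-01, -9.72335970e-01,  5.47581510e-06],
       [-3.69496689e-05, -1.45081206e-05, -9.99999999e-01]]), 'ft_force': array([-0.35315507,  0.57578034, -0.16508823]), 'wrist_torque': array([ 0.01337706, -0.01888726,  0.0392765 ]), 'width': 0.08550302073436486}
```

View pics/side0.png

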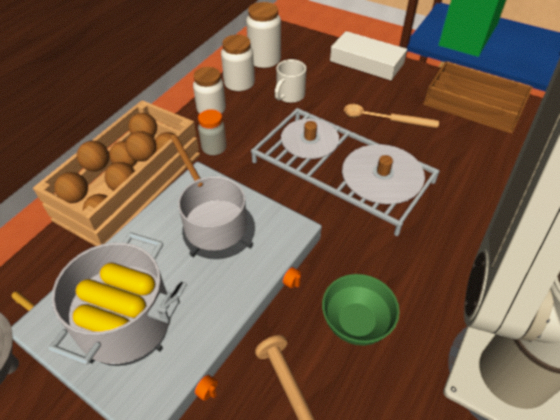

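View pics/top0.png

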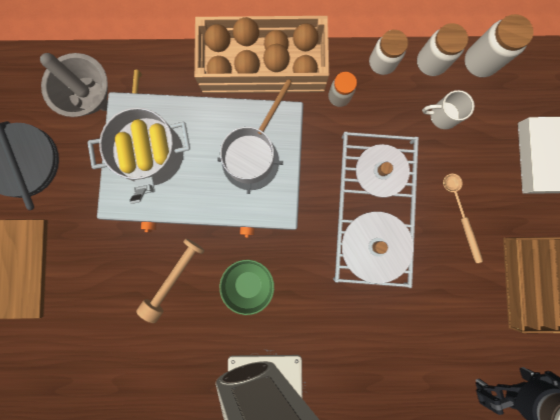

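View pics/wrist0.png

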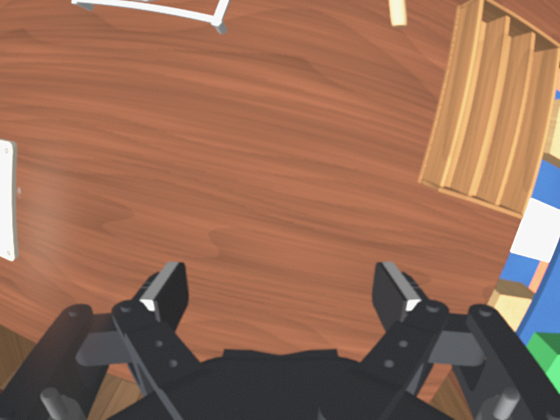

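The side view shows the larger lid at (col 383, row 172) on the rack and the pot at (112, 300), its clip at (172, 300). The top view shows the lid at (378, 247), the small lid at (383, 170), the pot at (138, 145) and the clip at (142, 190). Zooming in to measure.

```bash
python3 - <<'E'
from h import *
t=cv2.imread('pics/top0.png');s=cv2.imread('pics/side0.png')
r=lambda im,x,y,w,h:cv2.resize(im[y:y+h,x:x+w],(400,400*h//w),interpolation=cv2.INTER_CUBIC)
a=np.hstack([r(t,80,95,120,120),r(s,40,225,150,150)])
cv2.imwrite('pics/z_pot.png',a)
a=np.hstack([r(t,325,195,110,110),r(s,330,120,110,110)])
cv2.imwrite('pics/z_lid.png',a)
E
```

```text
(no output)
```

View pics/z_pot.png

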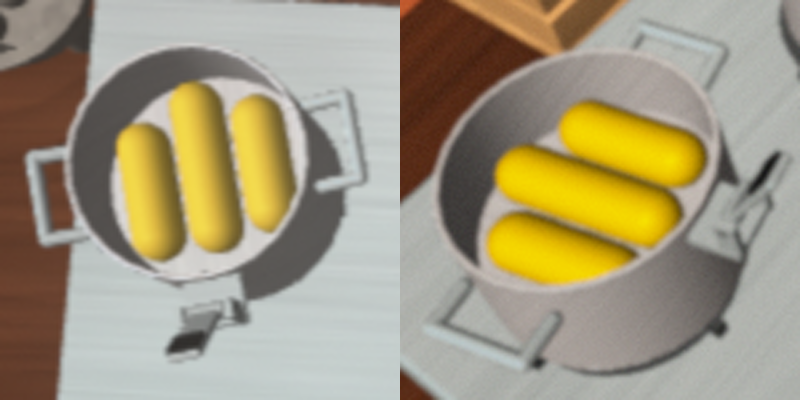

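View pics/z_lid.png

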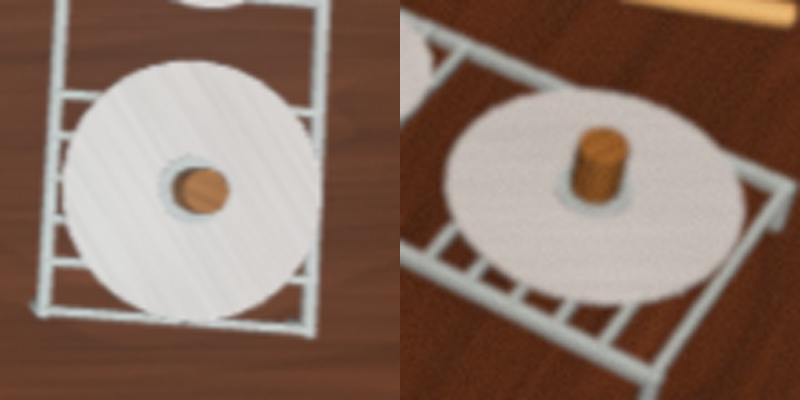

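```bash
cat > fit.py <<'E'
from h import *
from scipy.optimize import least_squares
T=env.snapshot('top');S=env.snapshot('side')
tz=lambda l,x,y,k:[(y+b*k,x+a*k) for a,b in l]
sz=lambda l,x,y,k:[(y+b*k,x+(a-400)*k) for a,b in l]
def fitc(pt,ps,R,z0):
    O=[(ray(T,*p)) for p in pt]+[ray(S,*p) for p in ps]
    def f(v):
        out=[]
        for o,d in O:
            q=o+d*(v[2]-o[2])/d[2]; out.append(np.hypot(*(q[:2]-v[:2]))-(v[3]))
        return out
    r=least_squares(f,[.5,0,z0,R]);return r.x,np.round(np.array(r.fun)*1000,1)
print('rim',fitc(tz([(66,165),(190,46),(307,170),(190,285),(95,243),(80,115),(280,90),(290,235)],80,95,.3),
 sz([(437,180),(605,48),(720,130),(480,90),(570,292),(490,265),(665,262)],40,225,.375),.084,.13))
print('disc',fitc(tz([(64,190),(190,60),(322,190),(190,320),(100,100),(283,100)],325,195,.275),
 sz([(444,180),(590,87),(744,215),(600,305),(500,270),(690,125)],330,120,.275),.092,.04))
print('knobtop',tri([ray(T,*tz([(203,191)],325,195,.275)[0]),ray(S,*sz([(604,143)],330,120,.275)[0])]))
print('cliptip',tri([ray(T,*tz([(185,348)],80,95,.3)[0]),ray(S,*sz([(772,165)],40,225,.375)[0])]))
print('hinge',tri([ray(T,*tz([(215,310)],80,95,.3)[0]),ray(S,*sz([(728,218)],40,225,.375)[0])]))
print('hL',tri([ray(T,*tz([(34,200)],80,95,.3)[0]),ray(S,*sz([(482,345)],40,225,.375)[0])]))
print('hR',tri([ray(T,*tz([(356,137)],80,95,.3)[0]),ray(S,*sz([(683,38)],40,225,.375)[0])]))
E
python3 fit.py
```

```text
rim (array([0.62072591, 0.28532621, 0.18530639, 0.084029  ]), array([-0.9, -1. , -1. ,  0.7, -1.5, -1.7, -2.7,  3.9,  2. , -2.3, -4.7,
        7.7,  1.4, -5.3,  5.4]))
disc (array([0.92374371, 0.4940603 , 0.94112879, 0.77018391]), array([-6.4, -5.8, 10. ,  8.9, -9.3,  2.5,  9.7,  6.2, -9.7, -5.7,  1.7,
       -2.1]))
knobtop (array([ 0.37700529, -0.29076874,  0.09799281]), [np.float64(0.00045034315405404293), np.float64(0.00045034315405399755)])
cliptip (array([0.4863975 , 0.25886862, 0.25427251]), [np.float64(0.0008882474142322825), np.float64(0.0008882474142321939)])
hinge (array([0.52310744, 0.26867151, 0.17736668]), [np.float64(0.003751679564550201), np.float64(0.0037516795645500967)])
hL (array([0.59948238, 0.39781334, 0.16748636]), [np.float64(0.0008795751144335362), np.float64(0.0008795751144336288)])
hR (array([0.64566621, 0.17542036, 0.16063868]), [np.float64(0.001090430602110949), np.float64(0.0010904306021105718)])
```

```bash
cat >> fit.py <<'E'
print('---')
def fit2(pt,ps,R,v0):
    def f(v):
        out=[]
        a=np.linspace(0,2*np.pi,721)
        for cam,P in((T,pt),(S,ps)):
            C=np.array([proj(cam,(v[0]+R*np.cos(x),v[1]+R*np.sin(x),v[2])) for x in a],np.float32).reshape(-1,1,2)
            out+=[cv2.pointPolygonTest(C,tuple(map(float,p)),True) for p in P]
        return out
    r=least_squares(f,v0,loss='soft_l1',diff_step=1e-4,x_scale=.01);return r.x,np.round(f(r.x),1)
print(fit2(tz([(66,165),(190,46),(307,170),(190,285),(95,243),(80,115),(280,90)],80,95,.3),
 sz([(437,180),(605,48),(720,130),(480,90),(570,292),(490,265)],40,225,.375),.084,[.621,.285,.185]))
print(fit2(tz([(64,190),(190,60),(322,190),(190,320),(100,100),(283,100)],325,195,.275),
 sz([(444,180),(590,87),(744,215),(600,305),(500,270),(690,125)],330,120,.275),.092,[.377,-.29,.058]))
E
python3 fit.py|sed -n '/---/,$p'
```

```text
---
(array([0.62247251, 0.28637625, 0.18360592]), array([ 0.5,  0.9,  0.1, -0.9,  0.3,  1. ,  1.3, -0.5,  0.5,  1.9, -3.5,
       -0.5,  4.7]))
(array([ 0.37749508, -0.29568061,  0.05114302]), array([ 0.3,  0.3,  0. , -0.1,  0.8,  0.4, -0.9, -1.5,  0.2, -0.7, -0.3,
       -0.1]))
```

```bash
python3 -m crank '[{"jaw":-1,"dp":[5,-2.1,0],"angular":[0,0,0]},{"jaw":-1,"dp":[10,-4.3,0],"angular":[0,0,0]},{"jaw":-1,"dp":[15,-6.5,0],"angular":[0,0,0]},{"jaw":-1,"dp":[20,-8.6,0],"angular":[0,0,0]},{"jaw":-1,"dp":[25,-10.8,0],"angular":[0,0,0]},{"jaw":-1,"dp":[29.8,-12.9,0],"angular":[0,0,0]},{"jaw":-1,"dp":[29.8,-12.9,0],"angular":[0,0,0]}]' 30
python3 - <<'E'
from h import *
s=snap('wrist','w1.png');s['fish']=True
st=env.read_state();print(st['time'],st['joints'].round(1),st['position'].round(4),st['tcp_rot'].round(3).tolist())
print(env.pinpoint('wrist','lid'),env.boxes_of('wrist','lid'))
V=np.array(s['view']);print(st['tcp_rot'].T@((-V[:3,:3].T@V[:3,3])-st['position']))
print(proj(s,(.377,-.2908,.098)),proj(s,(.377,-.2915,.053)))
E
```

```text
time: 2.48
position: [0.3789, -0.289, 0.2483]
tcp_rot: [[0.971, 0.24, 0.001], [0.24, -0.971, 0.0], [0.001, -0.0, -1.0]]
ft_force: [-0.9, -0.3, -0.1]
width: 0.0852
2.525 [-37.5  11.1  -3.2  75.7  -0.  128.7] [ 0.3775 -0.29    0.2482] [[0.971, 0.237, -0.0], [0.237, -0.971, -0.0], [-0.0, -0.0, -1.0]]
[{'location': [191.1, 286.8], 'p': 0.8}] [{'bbox': [196.5, 101.3, 176.2, 176.7], 'p': 0.62}]
[ 0.06914177 -0.00075837 -0.12590377]
(np.float64(204.85695610840494), np.float64(281.1245256414495)) (np.float64(194.095776498315), np.float64(281.6115993390666))
```

View pics/w1.png

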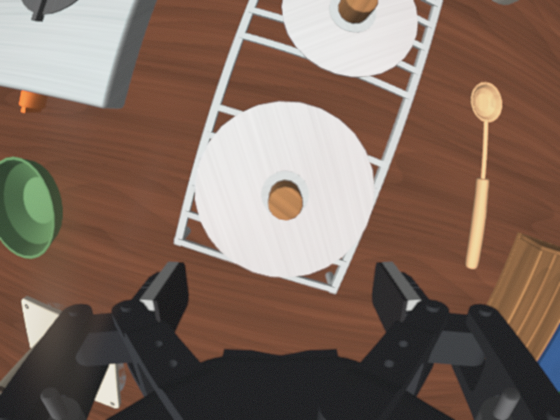

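```bash
python3 - <<'E'
from h import *
from scipy.optimize import least_squares
s=snap('wrist','w2.png');s['fish']=True
im=cv2.imread('pics/w2.png');h=cv2.cvtColor(im,cv2.COLOR_BGR2HSV)
z=cv2.resize(im[95:285,190:380],(570,570),interpolation=cv2.INTER_CUBIC);cv2.imwrite('pics/w2z.png',z)
st=env.read_state();print(st['position'].round(4),env.pinpoint('wrist','lid'))
T=env.snapshot('top');S=env.snapshot('side')
tz=lambda a,b:(195+b*.275,325+a*.275)
sz=lambda a,b:(120+b*.275,330+(a-400)*.275)
# orange knob blob
m=((h[:,:,1]>90)&(h[:,:,2]>110)).astype(np.uint8);n,l,stt,c=cv2.connectedComponentsWithStats(m)
i=l[201,285];print(stt[i],c[i])
for p in [(201,285)]:
    print(tri([ray(T,*tz(203,191)),ray(S,*sz(604,143)),ray(s,*p)]),tri([ray(T,*tz(203,191)),ray(s,*p)]),tri([ray(S,*sz(604,143)),ray(s,*p)]))
    o,d=ray(s,*p);print(o+d*(.098-o[2])/d[2])
E
```

```text
[ 0.3757 -0.2916  0.2483] [{'location': [186.9, 282.3], 'p': 0.89}]
[267 179  33  37 920] [282.85108696 198.15108696]
(array([ 0.3773685 , -0.29397864,  0.09428508]), [np.float64(0.002196010538542636), np.float64(0.0009891171529089215), np.float64(0.0018558342070240195)]) (array([ 0.3754482 , -0.2958203 ,  0.08272899]), [np.float64(0.0011614830782179725), np.float64(0.001161483078218049)]) (array([ 0.37789196, -0.2955235 ,  0.09375348]), [np.float64(0.0007766171576710292), np.float64(0.0007766171576711633)])
[ 0.37815752 -0.29556893  0.098     ]
```

View pics/w2z.png

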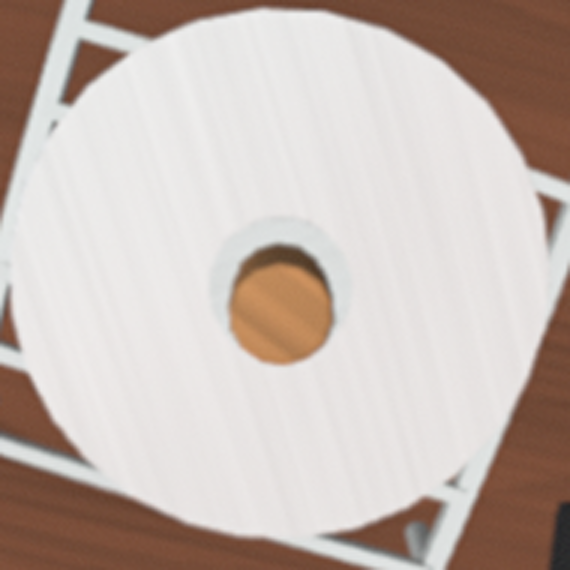

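```bash
python3 - <<'E'
from h import *
s=snap('wrist','w3.png');s['fish']=True
im=cv2.imread('pics/w3.png');a,b=cv2.imread('pics/w2.png'),im;print(np.abs(a.astype(int)-b)[100:280,200:380].mean())
p=(199.3,284.)
T=env.snapshot('top');S=env.snapshot('side')
tp=(195+191*.275,325+203*.275);sp=(120+143*.275,330+204*.275)
o,d=ray(s,*p);print(o+d*(.098-o[2])/d[2]); print(tri([ray(T,*tp),ray(S,*sp),ray(s,*p)]),tri([ray(S,*sp),ray(s,*p)]))
st=env.read_state();print(st['time'],st['position'],st['tcp_rot'].round(3).tolist())
E
```

```text
2.2437654320987654
[ 0.37898093 -0.29506004  0.098     ]
(array([ 0.37762976, -0.29380786,  0.09419761]), [np.float64(0.0021535518554716077), np.float64(0.0008341563092159164), np.float64(0.001587944717488991)]) (array([ 0.37828656, -0.29521744,  0.09372827]), [np.float64(0.00029392530320273994), np.float64(0.0002939253032026891)])
2.975 [ 0.37584188 -0.29171293  0.24838684] [[0.973, 0.232, 0.0], [0.232, -0.973, -0.0], [0.0, 0.0, -1.0]]
```

```bash
python3 -m crank '[{"jaw":-1,"dp":[0.15,0.32,1],"angular":[0,0,-0.17]},{"jaw":-1,"dp":[0.15,0.32,3],"angular":[0,0,-0.34]},{"jaw":-1,"dp":[0.15,0.32,5],"angular":[0,0,-0.51]},{"jaw":-1,"dp":[0.15,0.32,7],"angular":[0,0,-0.68]},{"jaw":-1,"dp":[0.15,0.32,9],"angular":[0,0,-0.85]},{"jaw":-1,"dp":[0.15,0.32,11],"angular":[0,0,-1.02]},{"jaw":-1,"dp":[0.15,0.32,11],"angular":[0,0,-1.19]},{"jaw":-1,"dp":[0.15,0.32,11],"angular":[0,0,-1.36]},{"jaw":-1,"dp":[0.15,0.32,11],"angular":[0,0,-1.5]},{"jaw":-1,"dp":[0.15,0.32,11],"angular":[0,0,-1.5]}]'
python3 - <<'E'
from h import *
s=snap('wrist','w4.png');s['fish']=True
st=env.read_state();print(st['time'],st['joints'].round(1),st['position'].round(4),st['tcp_rot'].round(3).tolist(),st['ft_force'])
print(proj(s,(.378,-.2945,.095)))
im=cv2.imread('pics/w4.png');cv2.circle(im,tuple(int(v) for v in proj(s,(.378,-.2945,.095))[::-1]),3,(255,0,0),-1);cv2.imwrite('pics/w4.png',im)
E
```

```text
time: 4.22
position: [0.3784, -0.2942, 0.1383]
tcp_rot: [[-0.162, 0.987, 0.0], [0.987, 0.162, -0.0], [-0.0, 0.0, -1.0]]
ft_force: [-0.5, -0.3, -0.1]
width: 0.0854
4.275 [-37.9  16.  -13.9  60.    0.   42.9] [ 0.3785 -0.2941  0.1384] [[-0.161, 0.987, 0.0], [0.987, 0.161, -0.0], [-0.0, 0.0, -1.0]] [ 0.18906691 -0.98578406  0.76217483]
(np.float64(248.66437802327994), np.float64(279.7763550318103))
```

View pics/w4.png

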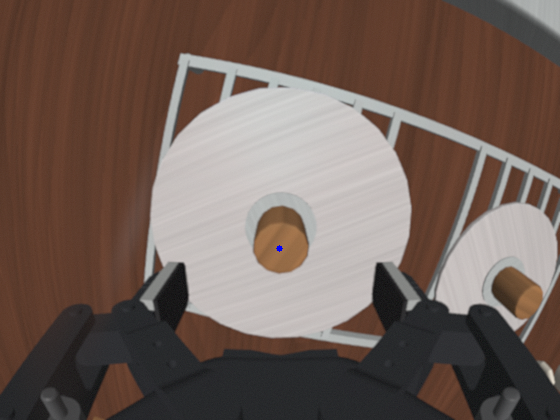

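The knob's top shows at (281, 249), right where predicted, so I go down and grip.

```bash
python3 -m crank '[{"jaw":-1,"dp":[0,0,2],"angular":[0,0,0]},{"jaw":-1,"dp":[0,0,4],"angular":[0,0,0]},{"jaw":-1,"dp":[0,0,5.3],"angular":[0,0,0]},{"jaw":-1,"dp":[0,0,5.8],"angular":[0,0,0]},{"jaw":-1,"dp":[0,0,5.8],"angular":[0,0,0]},{"jaw":1,"dp":[0,0,5.8],"angular":[0,0,0]},{"jaw":1,"dp":[0,0,5.8],"angular":[0,0,0]},{"jaw":1,"dp":[0,0,5.8],"angular":[0,0,0]},{"jaw":1,"dp":[0,0,5.8],"angular":[0,0,0]},{"jaw":1,"dp":[0,0,5.8],"angular":[0,0,0]}]' 60
python3 - <<'E'
from h import *
s=snap('wrist','w5.png');snap('side','s5.png')
st=env.read_state();print(st['time'],st['position'].round(4),st['ft_force'],st['width'])
E
```

```text
time: 5.52
position: [0.3789, -0.2941, 0.0809]
tcp_rot: [[-0.164, 0.986, 0.001], [0.986, 0.164, -0.001], [-0.001, 0.001, -1.0]]
ft_force: [-0.9, 0.2, 5.3]
width: 0.0305
5.625 [ 0.3789 -0.2941  0.0809] [0.00661943 0.46467047 4.85139634] 0.030732914923706747
```

View pics/w5.png

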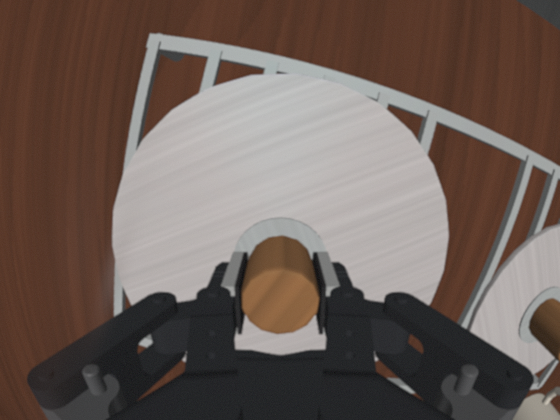

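View pics/s5.png

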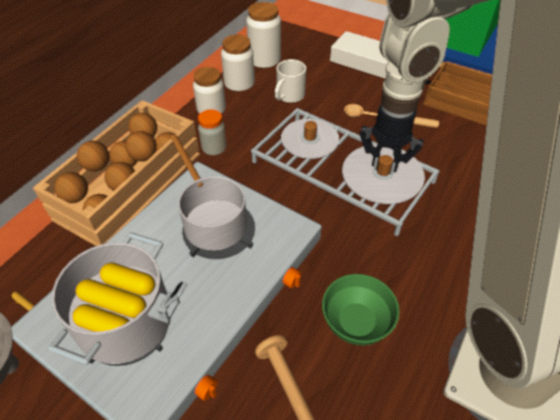

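The knob is gripped (width 31 mm) and the lid is still level on the rack. Lifting.

```bash
python3 -m crank '[{"jaw":1,"dp":[0,0,-0.5],"angular":[0,0,0]},{"jaw":1,"dp":[0,0,-1.5],"angular":[0,0,0]},{"jaw":1,"dp":[0,0,-3],"angular":[0,0,0]},{"jaw":1,"dp":[0,0,-5.5],"angular":[0,0,0]},{"jaw":1,"dp":[0,0,-9],"angular":[0,0,0]},{"jaw":1,"dp":[0,0,-13],"angular":[0,0,0]},{"jaw":1,"dp":[0,0,-17],"angular":[0,0,0]},{"jaw":1,"dp":[0,0,-21],"angular":[0,0,0]},{"jaw":1,"dp":[0,0,-25],"angular":[0,0,0]},{"jaw":1,"dp":[0,0,-27],"angular":[0,0,0]},{"jaw":1,"dp":[0,0,-28],"angular":[0,0,0]},{"jaw":1,"dp":[0,0,-28],"angular":[0,0,0]}]' 80
python3 - <<'E'
from h import *
s=snap('side','s6.png');snap('wrist','w6.png')
st=env.read_state();print(st['time'],st['joints'].round(1),st['position'].round(4),st['ft_force'],st['wrist_torque'],st['width'])
E
```

```text
time: 7.12
position: [0.3786, -0.2939, 0.3603]
tcp_rot: [[-0.164, 0.986, 0.0], [0.986, 0.164, -0.0], [-0.0, 0.0, -1.0]]
ft_force: [-0.3, -0.5, -3.9]
width: 0.0303
7.225 [-37.8  10.4  12.3  92.    0.   42.7] [ 0.3782 -0.2936  0.3591] [ 1.0222357  -0.54928576 -3.91435774] [-0.00824176 -0.01943527  0.00288778] 0.030358655563060038
```

View pics/s6.png

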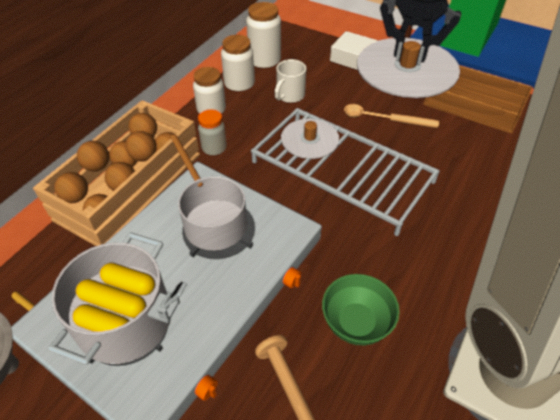

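View pics/w6.png

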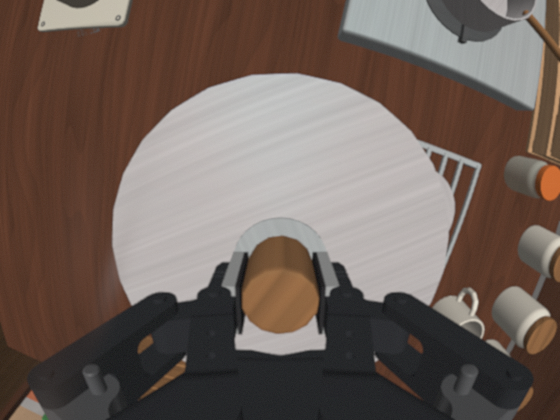

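The lid is held level and clear of the rack. I'll stop part way so the wrist camera can recheck the pot beside the lid.

```bash
python3 -m crank '[{"jaw":1,"dp":[1,0.6,0],"angular":[0,0,-0.08]},{"jaw":1,"dp":[3,1.9,0],"angular":[0,0,-0.22]},{"jaw":1,"dp":[6,3.8,0],"angular":[0,0,-0.37]},{"jaw":1,"dp":[9.5,6,0],"angular":[0,0,-0.53]},{"jaw":1,"dp":[13,8.2,0],"angular":[0,0,-0.7]},{"jaw":1,"dp":[16.5,10.4,0],"angular":[0,0,-0.87]},{"jaw":1,"dp":[20,12.6,0],"angular":[0,0,-1.04]},{"jaw":1,"dp":[24,15.1,0],"angular":[0,0,-1.21]},{"jaw":1,"dp":[27.5,17.3,0],"angular":[0,0,-1.37]},{"jaw":1,"dp":[30.5,19.2,0],"angular":[0,0,-1.51]},{"jaw":1,"dp":[32,20.1,0],"angular":[0,0,-1.61]},{"jaw":1,"dp":[32,20.1,0],"angular":[0,0,-1.61]}]'
python3 -m crank '[{"jaw":1,"dp":[0,0,0],"angular":[0,0,0]},{"jaw":1,"dp":[0,0,0],"angular":[0,0,0]}]'
python3 - <<'E'
from h import *
s=snap('wrist','w7.png');s['fish']=True
st=env.read_state();print(st['time'],st['joints'].round(1),st['position'].round(4),st['tcp_rot'].round(3).tolist(),st['ft_force'],st['width'])
im=cv2.imread('pics/w7.png');
for a in np.linspace(0,2*np.pi,60):
    r,c=proj(s,(.6225+.084*np.cos(a),.2864+.084*np.sin(a),.1825))
    if 0<c<560 and 0<r<420: cv2.circle(im,(int(c+.5),int(r+.5)),1,(0,0,255),-1)
cv2.imwrite('pics/w7o.png',im)
cv2.imwrite('pics/w7z.png',np.hstack([cv2.resize(i[120:320,420:560],(400,571),interpolation=cv2.INTER_CUBIC) for i in (cv2.imread('pics/w7.png'),im)]))
E
```

```text
time: 8.72
position: [0.5242, 0.056, 0.3584]
tcp_rot: [[-0.979, -0.205, -0.003], [-0.205, 0.979, -0.0], [0.003, 0.0, -1.0]]
ft_force: [0.1, -0.6, -3.4]
width: 0.0303
time: 8.98
position: [0.524, 0.0539, 0.3602]
tcp_rot: [[-0.98, -0.201, -0.001], [-0.201, 0.98, -0.0], [0.001, -0.0, -1.0]]
ft_force: [0.4, 0.2, -3.7]
width: 0.0303
9.025 [ 5.9 16.1 19.9 93.8 -0.  -5.7] [0.5241 0.054  0.3603] [[-0.98, -0.201, -0.0], [-0.201, 0.98, -0.0], [0.0, -0.0, -1.0]] [ 0.13572418 -0.30605605 -3.7570546 ] 0.030328422203446143
```

View pics/w7o.png

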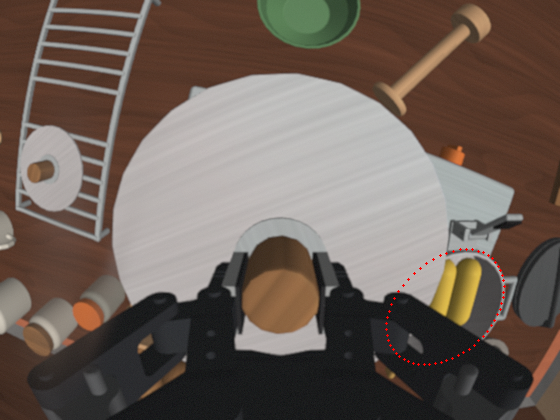

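View pics/w7z.png

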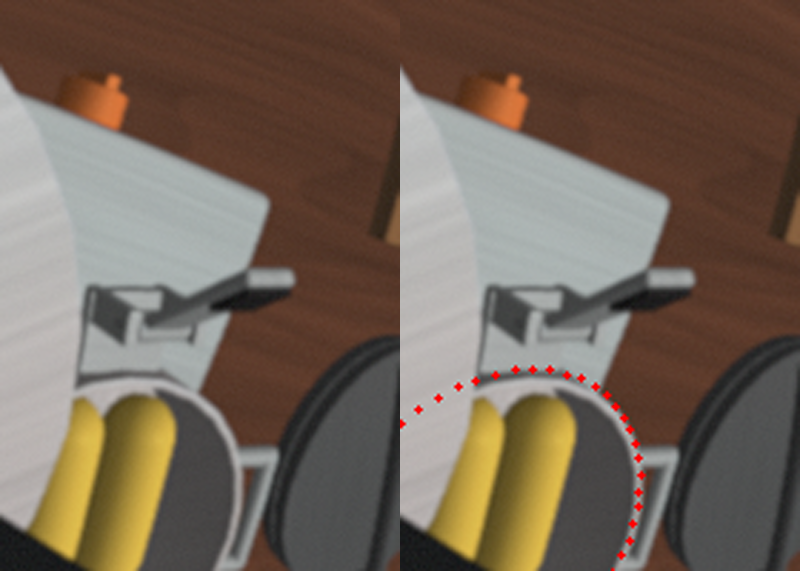

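```bash
python3 - <<'E'
from h import *
s=snap('wrist','w8.png');s['fish']=True
st=env.read_state();R=st['tcp_rot'];p=st['position']
for dx in(-.004,0,.004):
  for dz in (.020,.024,.028):
    P=np.array([proj(s,p+R@np.array([dx+.092*np.cos(a),.092*np.sin(a),dz])) for a in np.linspace(0,2*np.pi,180)])
    print(dx,dz,'L',P[:,1].min().round(1),'R',P[:,1].max().round(1),'top',P[:,0].min().round(1))
    q=proj(s,p+R@np.array([dx,0,dz-.04]));print('   knobtop',np.round(q,1))
im=cv2.imread('pics/w8.png');g=cv2.cvtColor(im,cv2.COLOR_BGR2GRAY).astype(int)
print(g[180:300:8,105:130].tolist()[6:8]);print(g[60:85,282])
print(g[240,440:462])
E
```

```text
-0.004 0.02 L 109.3 R 451.2 top 81.3
   knobtop [320.  280.3]
-0.004 0.024 L 112.6 R 447.8 top 82.4
   knobtop [314.4 280.3]
-0.004 0.028 L 115.9 R 444.6 top 83.4
   knobtop [309.1 280.3]
0 0.02 L 108.1 R 452.3 top 72.5
   knobtop [311.5 280.3]
0 0.024 L 111.5 R 448.9 top 73.9
   knobtop [306.  280.3]
0 0.028 L 114.8 R 445.6 top 75.1
   knobtop [300.8 280.3]
0.004 0.02 L 107.0 R 453.5 top 63.8
   knobtop [302.7 280.3]
0.004 0.024 L 110.4 R 450.0 top 65.4
   knobtop [297.4 280.3]
0.004 0.028 L 113.8 R 446.7 top 66.9
   knobtop [292.3 280.3]
[[77, 86, 93, 89, 73, 63, 70, 114, 158, 177, 176, 175, 175, 175, 174, 173, 174, 173, 174, 173, 176, 174, 176, 178, 177], [78, 71, 70, 69, 69, 67, 86, 128, 163, 177, 177, 177, 174, 175, 173, 174, 172, 173, 174, 171, 174, 173, 176, 175, 174]]
[ 65  63  61  65  63  57  61  65  63  65  63  58  64 111 164 187 191 187
 187 186 184 183 183 181 183]
[181 183 181 183 183 184 183 162 124 129 158 170 168 169 168 168 167 169
 168 165 156 138]
```

```bash
python3 -m crank '[{"jaw":1,"dp":[-0.7,1,0],"angular":[0,0,0]},{"jaw":1,"dp":[-2.3,3.3,0],"angular":[0,0,0]},{"jaw":1,"dp":[-4.6,6.6,0],"angular":[0,0,0]},{"jaw":1,"dp":[-7,10.1,0],"angular":[0,0,0]},{"jaw":1,"dp":[-9.5,13.7,0],"angular":[0,0,0]},{"jaw":1,"dp":[-12,17.3,0],"angular":[0,0,0]},{"jaw":1,"dp":[-13.7,19.8,0],"angular":[0,0,0]},{"jaw":1,"dp":[-14.4,20.8,0],"angular":[0,0,0]},{"jaw":1,"dp":[-14.4,20.8,2],"angular":[0,0,0]},{"jaw":1,"dp":[-14.4,20.8,5],"angular":[0,0,0]},{"jaw":1,"dp":[-14.4,20.8,8],"angular":[0,0,0]},{"jaw":1,"dp":[-14.4,20.8,10],"angular":[0,0,0]}]'
python3 -m crank '[{"jaw":1,"dp":[0,0,0.7],"angular":[0,0,0]},{"jaw":1,"dp":[0,0,0.7],"angular":[0,0,0]}]'
python3 - <<'E'
from h import *
s=snap('side','s9.png');t=snap('top','t9.png')
st=env.read_state();p=st['position'];print(st['time'],st['joints'].round(1),p.round(4),st['tcp_rot'].round(3).tolist(),st['ft_force'],st['width'])
out=[]
for n,c,x,y,w in(('s9',s,30,190,190),('t9',t,60,70,140)):
    im=cv2.imread(f'pics/{n}.png')
    im=cv2.resize(im[y:y+w,x:x+w],(400,400),interpolation=cv2.INTER_CUBIC);k=400/w
    for a in np.linspace(0,2*np.pi,90):
        for X,Y,Z,rr,col in((.623,.2864,.1825,.084,(0,0,255)),(p[0],p[1],p[2]-.0295,.092,(255,0,0))):
            r,q=proj(c,(X+rr*np.cos(a),Y+rr*np.sin(a),Z));cv2.circle(im,(int((q-x)*k),int((r-y)*k)),1,col,-1)
    out.append(im)
cv2.imwrite('pics/z9.png',np.hstack(out))
E
```

```text
time: 10.58
position: [0.6226, 0.2882, 0.2579]
tcp_rot: [[-0.979, -0.203, -0.002], [-0.203, 0.979, -0.001], [0.003, -0.0, -1.0]]
ft_force: [-0.5, 0.2, -3.2]
width: 0.0307
time: 10.82
position: [0.6231, 0.288, 0.253]
tcp_rot: [[-0.979, -0.203, -0.001], [-0.203, 0.979, -0.0], [0.001, -0.0, -1.0]]
ft_force: [0.5, -0.4, -3.8]
width: 0.0302
10.925 [24.8 36.7 36.4 89.6  0.  13.1] [0.6237 0.2881 0.2545] [[-0.979, -0.203, 0.002], [-0.203, 0.979, 0.001], [-0.002, 0.001, -1.0]] [ 0.05582046 -0.35608272 -2.64507481] 0.030703771710180218
```

View pics/z9.png

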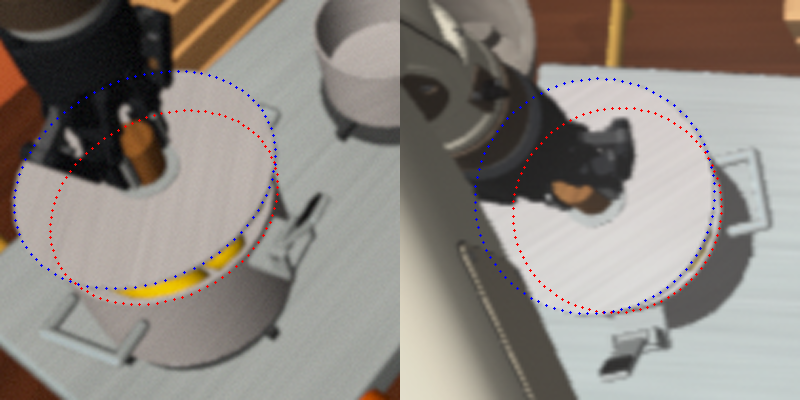

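Both overlays agree with the picture: the pot rim (red) and the lid disc (blue, about 42 mm above it). Lowering gently.

```bash
python3 -m crank '[{"jaw":1,"dp":[0,-0.15,0.8],"angular":[0,0,0]},{"jaw":1,"dp":[0,-0.15,1.6],"angular":[0,0,0]},{"jaw":1,"dp":[0,-0.15,2.3],"angular":[0,0,0]},{"jaw":1,"dp":[0,-0.15,2.9],"angular":[0,0,0]},{"jaw":1,"dp":[0,-0.15,3.3],"angular":[0,0,0]},{"jaw":1,"dp":[0,-0.15,3.6],"angular":[0,0,0]},{"jaw":1,"dp":[0,-0.15,3.6],"angular":[0,0,0]}]'
python3 -m crank '[{"jaw":1,"dp":[0,0,0.1],"angular":[0,0,0]},{"jaw":1,"dp":[0,0,0.2],"angular":[0,0,0]},{"jaw":1,"dp":[0,0,0.3],"angular":[0,0,0]},{"jaw":1,"dp":[0,0,0.3],"angular":[0,0,0]}]'
```

```text
time: 11.8
position: [0.6234, 0.2862, 0.2171]
tcp_rot: [[-0.979, -0.203, -0.0], [-0.203, 0.979, -0.0], [0.0, -0.0, -1.0]]
ft_force: [-0.6, 0.0, -4.0]
width: 0.0304
time: 12.3
position: [0.6234, 0.2862, 0.2142]
tcp_rot: [[-0.979, -0.203, -0.0], [-0.203, 0.979, -0.0], [0.0, -0.0, -1.0]]
ft_force: [0.7, -0.1, -3.6]
width: 0.0301
```

```bash
python3 -m crank '[{"jaw":1,"dp":[0,0,0.1],"angular":[0,0,0]},{"jaw":1,"dp":[0,0,0.15],"angular":[0,0,0]},{"jaw":1,"dp":[0,0,0.15],"angular":[0,0,0]}]'
python3 -m crank '[{"jaw":1,"dp":[0,0,0.1],"angular":[0,0,0]},{"jaw":1,"dp":[0,0,0.15],"angular":[0,0,0]},{"jaw":1,"dp":[0,0,0.15],"angular":[0,0,0]}]'
```

```text
time: 12.68
position: [0.6235, 0.2862, 0.2141]
tcp_rot: [[-0.979, -0.203, 0.001], [-0.203, 0.979, 0.0], [-0.001, 0.0, -1.0]]
ft_force: [-3.7, -0.8, 4.5]
width: 0.0302
time: 13.05
position: [0.6235, 0.2862, 0.214]
tcp_rot: [[-0.979, -0.203, 0.002], [-0.203, 0.979, 0.001], [-0.003, 0.0, -1.0]]
ft_force: [-3.9, -1.9, 8.1]
width: 0.0303
```

```bash
cat > look.py <<'E'
from h import *
import sys
n=sys.argv[1]
s=snap('side',f's{n}.png');t=snap('top',f't{n}.png');snap('wrist',f'w{n}.png')
st=env.read_state();print(st['time'],st['position'].round(4),st['ft_force'].round(1),st['width'])
r=lambda f,x,y,w:cv2.resize(cv2.imread(f)[y:y+w,x:x+w],(400,400),interpolation=cv2.INTER_CUBIC)
cv2.imwrite(f'pics/z{n}.png',np.hstack([r(f'pics/s{n}.png',30,210,170),r(f'pics/t{n}.png',70,80,130)]))
E
python3 look.py 10
```

```text
13.2 [0.6235 0.2862 0.2141] [-4.1 -1.3  8.6] 0.029721329952376044
```

View pics/z10.png

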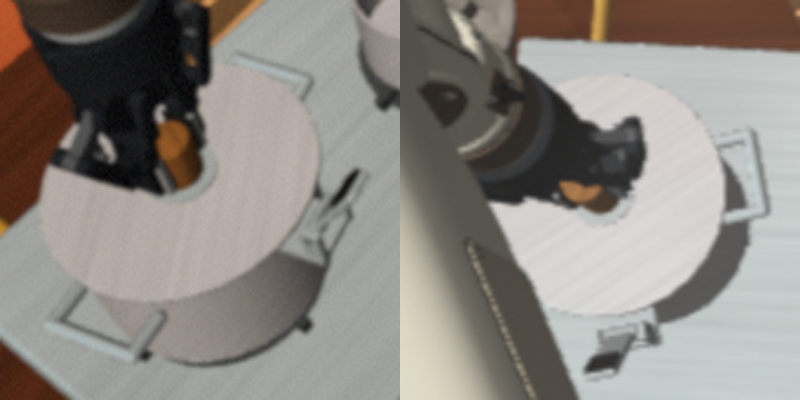

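The lid is on the rim all round and looks level. I'll take the preload off, then open.

```bash
python3 -m crank '[{"jaw":1,"dp":[0,0,-0.2],"angular":[0,0,0]},{"jaw":1,"dp":[0,0,-0.2],"angular":[0,0,0]},{"jaw":0.3,"dp":[0,0,-0.2],"angular":[0,0,0]},{"jaw":-0.3,"dp":[0,0,-0.2],"angular":[0,0,0]},{"jaw":-1,"dp":[0,0,-0.2],"angular":[0,0,0]},{"jaw":-1,"dp":[0,0,-0.2],"angular":[0,0,0]},{"jaw":-1,"dp":[0,0,-0.2],"angular":[0,0,0]},{"jaw":-1,"dp":[0,0,-0.2],"angular":[0,0,0]}]'; python3 look.py 11
```

```text
time: 14.2
position: [0.6235, 0.2862, 0.2132]
tcp_rot: [[-0.979, -0.203, -0.0], [-0.203, 0.979, -0.0], [0.0, -0.0, -1.0]]
ft_force: [0.0, -0.6, -0.0]
width: 0.0854
14.35 [0.6235 0.2862 0.2133] [ 0.9  0.3 -0.5] 0.08516961970223834
```

View pics/w11.png

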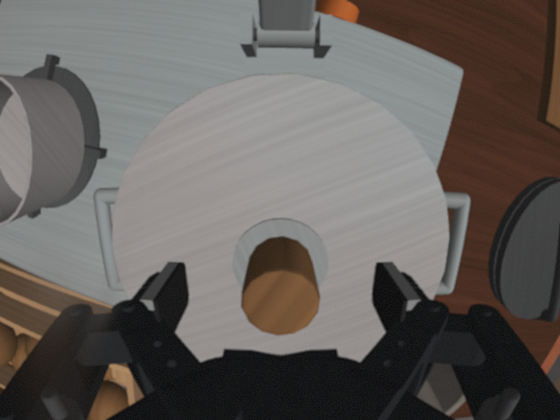

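The lid stays put, centred and free, with the clip straight ahead at (287, 38). Now retreating up and out beyond the clip and shutting the fingers.

```bash
python3 -m crank '[{"jaw":-1,"dp":[0,0,-2],"angular":[0,0,0]},{"jaw":-1,"dp":[0,0,-5],"angular":[0,0,0]},{"jaw":-1,"dp":[0,0,-9],"angular":[0,0,0]},{"jaw":0,"dp":[0,0,-13],"angular":[0,0,0]},{"jaw":1,"dp":[2,0,-15],"angular":[0,0,0]},{"jaw":1,"dp":[6,0.1,-15],"angular":[0,0,0]},{"jaw":1,"dp":[10,0.2,-15],"angular":[0,0,0]},{"jaw":1,"dp":[14,0.3,-15],"angular":[0,0,0]},{"jaw":1,"dp":[16.5,0.3,-15],"angular":[0,0,0]},{"jaw":1,"dp":[16.5,0.3,-15],"angular":[0,0,0]},{"jaw":1,"dp":[16.5,0.3,-15],"angular":[0,0,0]}]' 60; python3 look.py 12
```

```text
time: 15.72
position: [0.462, 0.2559, 0.3636]
tcp_rot: [[-0.979, -0.203, 0.001], [-0.203, 0.979, 0.0], [-0.001, 0.0, -1.0]]
ft_force: [0.4, 0.5, -0.2]
width: -0.0003
15.875 [0.4622 0.2558 0.3628] [-0.3  0.4  0.3] -0.00010958458728612589
```

View pics/w12.png

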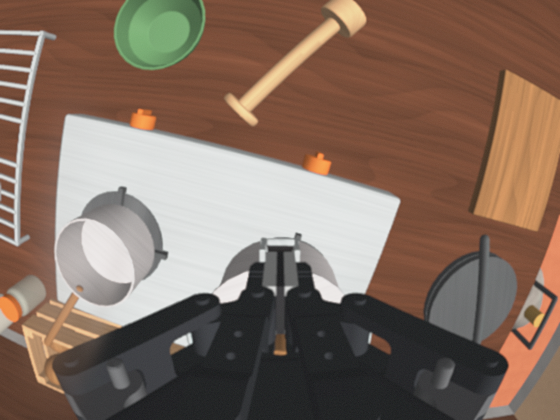

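View pics/z12.png

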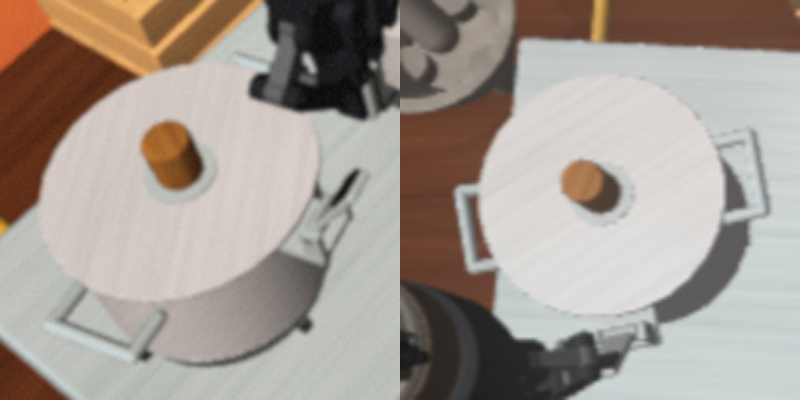

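```bash
python3 -m crank '[{"jaw":1,"dp":[1,0,1],"angular":[0,0,0]},{"jaw":1,"dp":[1.5,0,4],"angular":[0,0,0]},{"jaw":1,"dp":[1.5,0,7],"angular":[0,0,0]},{"jaw":1,"dp":[1.5,0,9.5],"angular":[0,0,0]},{"jaw":1,"dp":[1.5,0,11],"angular":[0,0,0]},{"jaw":1,"dp":[1.5,0,11],"angular":[0,0,0]}]' ; python3 look.py 13
```

```text
time: 16.62
position: [0.4465, 0.2524, 0.2521]
tcp_rot: [[-0.979, -0.202, -0.002], [-0.202, 0.979, -0.001], [0.003, -0.001, -1.0]]
ft_force: [-0.2, -0.1, 0.5]
width: 0.0001
16.775 [0.4474 0.253  0.2543] [-0.1 -0.1 -0.5] 0.0001066195940768619
```

View pics/w13.png

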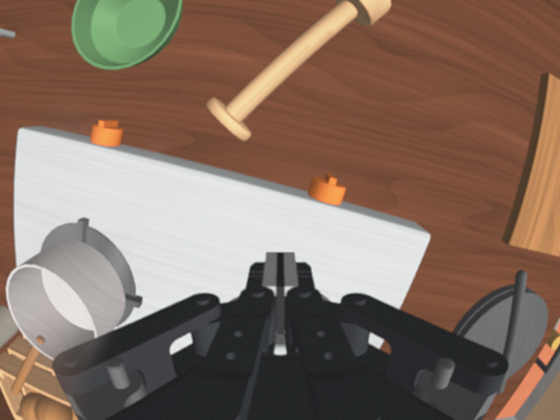

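View pics/z13.png

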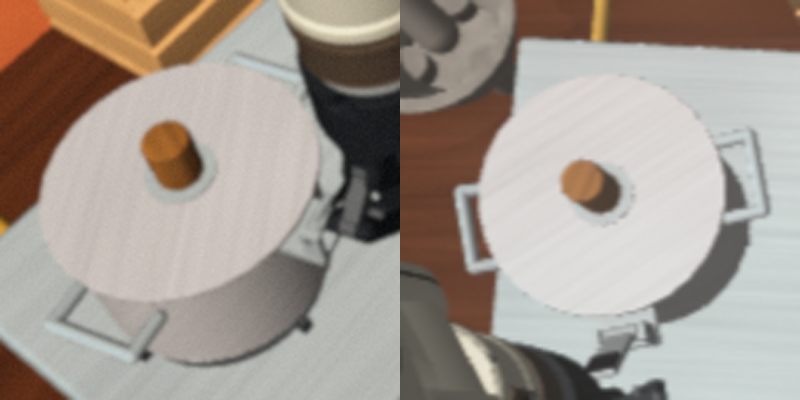

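```bash
python3 -m crank '[{"jaw":1,"dp":[-1.2,0,0],"angular":[0,0,0]},{"jaw":1,"dp":[-2.4,0,0],"angular":[0,0,0]},{"jaw":1,"dp":[-3.4,0,0],"angular":[0,0,0]},{"jaw":1,"dp":[-4.4,0,0],"angular":[0,0,0]},{"jaw":1,"dp":[-5.4,0,0],"angular":[0,0,0]},{"jaw":1,"dp":[-6.4,0,0],"angular":[0,0,0]},{"jaw":1,"dp":[-7.4,0,0],"angular":[0,0,0]},{"jaw":1,"dp":[-8.2,0,0],"angular":[0,0,0]},{"jaw":1,"dp":[-8.8,0,0],"angular":[0,0,0]},{"jaw":1,"dp":[-8.8,0,0],"angular":[0,0,0]}]' ; python3 look.py 14
```

```text
time: 18.02
position: [0.5337, 0.2707, 0.2533]
tcp_rot: [[-0.979, -0.203, 0.001], [-0.203, 0.979, 0.0], [-0.001, 0.0, -1.0]]
ft_force: [-0.0, -0.2, 0.4]
width: 0.0
18.175 [0.5331 0.2706 0.2536] [ 0.5 -0.2 -0.2] 0.00020118496913953463
```

View pics/z14.png

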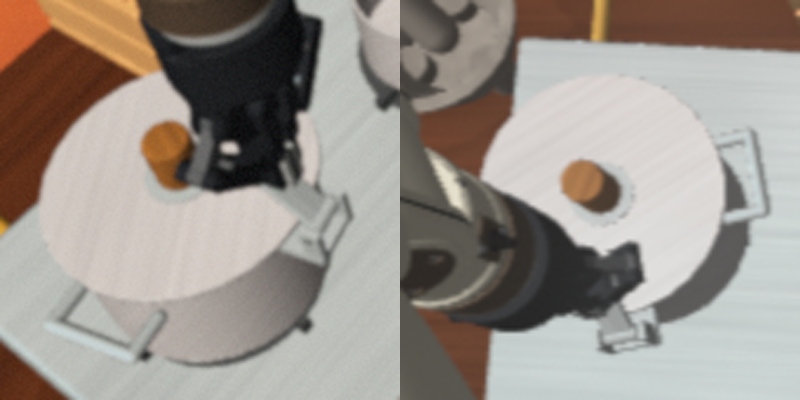

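View pics/w14.png

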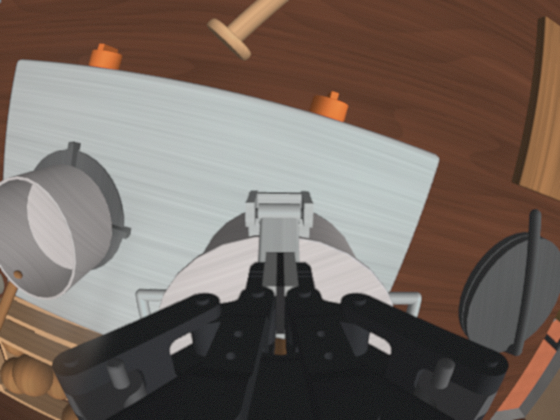

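The lever has folded inward and leans over the lid. I'll follow its arc down.

```bash
python3 -m crank '[{"jaw":1,"dp":[-0.5,0,0.3],"angular":[0,0,0]},{"jaw":1,"dp":[-0.8,0,0.6],"angular":[0,0,0]},{"jaw":1,"dp":[-1.1,0,1.0],"angular":[0,0,0]},{"jaw":1,"dp":[-1.4,0,1.5],"angular":[0,0,0]},{"jaw":1,"dp":[-1.7,0,2.0],"angular":[0,0,0]},{"jaw":1,"dp":[-2.0,0,2.5],"angular":[0,0,0]},{"jaw":1,"dp":[-2.2,0,2.9],"angular":[0,0,0]},{"jaw":1,"dp":[-2.4,0,3.2],"angular":[0,0,0]},{"jaw":1,"dp":[-2.5,0,3.5],"angular":[0,0,0]},{"jaw":1,"dp":[-2.5,0,3.5],"angular":[0,0,0]}]' ; python3 look.py 15
```

```text
time: 19.42
position: [0.5574, 0.2755, 0.2179]
tcp_rot: [[-0.979, -0.203, -0.0], [-0.203, 0.979, -0.0], [0.0, -0.0, -1.0]]
ft_force: [-0.2, -0.1, 0.2]
width: -0.0
19.575 [0.5574 0.2756 0.2183] [0.4 0.4 0.1] -7.931004605881004e-06
```

View pics/z15.png

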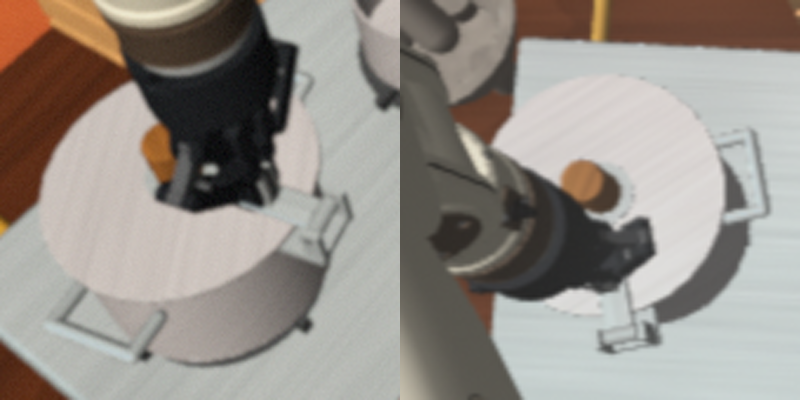

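```bash
python3 -m crank '[{"jaw":1,"dp":[0,0,0.1],"angular":[0,0,0]},{"jaw":1,"dp":[0,0,0.2],"angular":[0,0,0]},{"jaw":1,"dp":[0,0,0.3],"angular":[0,0,0]},{"jaw":1,"dp":[0,0,0.3],"angular":[0,0,0]}]'
python3 -m crank '[{"jaw":1,"dp":[0,0,0.1],"angular":[0,0,0]},{"jaw":1,"dp":[0,0,0.2],"angular":[0,0,0]},{"jaw":1,"dp":[0,0,0.2],"angular":[0,0,0]}]'
```

```text
time: 20.08
position: [0.5575, 0.2756, 0.217]
tcp_rot: [[-0.979, -0.203, 0.002], [-0.203, 0.979, 0.001], [-0.002, 0.0, -1.0]]
ft_force: [-1.5, -1.6, 5.5]
width: 0.0003
time: 20.45
position: [0.5575, 0.2756, 0.2168]
tcp_rot: [[-0.979, -0.203, 0.003], [-0.203, 0.979, 0.002], [-0.004, 0.001, -1.0]]
ft_force: [-4.1, -1.8, 13.2]
width: -0.0
```

Firm stop with the fingertips at z = 0.200, where the text puts the closed lever's top (0.1995). One more press, then straight up and away.

```bash
python3 -m crank '[{"jaw":1,"dp":[0,0,0.1],"angular":[0,0,0]},{"jaw":1,"dp":[0,0,0.2],"angular":[0,0,0]},{"jaw":1,"dp":[0,0,0.2],"angular":[0,0,0]}]'
python3 -m crank '[{"jaw":1,"dp":[0,0,-0.5],"angular":[0,0,0]},{"jaw":1,"dp":[0,0,-1],"angular":[0,0,0]},{"jaw":1,"dp":[0,0,-2.5],"angular":[0,0,0]},{"jaw":1,"dp":[0,0,-5],"angular":[0,0,0]},{"jaw":1,"dp":[1,0,-8],"angular":[0,0,0]},{"jaw":1,"dp":[4,0,-12],"angular":[0,0,0]},{"jaw":1,"dp":[8,0,-15],"angular":[0,0,0]},{"jaw":1,"dp":[12,0,-17],"angular":[0,0,0]},{"jaw":1,"dp":[14,0,-18],"angular":[0,0,0]},{"jaw":1,"dp":[14,0,-18],"angular":[0,0,0]},{"jaw":1,"dp":[14,0,-18],"angular":[0,0,0]}]'
python3 look.py 16
```

```text
time: 20.82
position: [0.5575, 0.2757, 0.2167]
tcp_rot: [[-0.979, -0.203, 0.005], [-0.203, 0.979, 0.002], [-0.005, 0.001, -1.0]]
ft_force: [-5.7, -3.0, 19.9]
width: 0.0002
time: 22.2
position: [0.4207, 0.2473, 0.391]
tcp_rot: [[-0.979, -0.203, 0.0], [-0.203, 0.979, -0.0], [0.0, -0.0, -1.0]]
ft_force: [-0.2, -0.1, -0.4]
width: 0.0001
22.35 [0.4208 0.2472 0.3902] [ 0.   0.1 -0.4] 5.303670696393956e-05
```

View pics/z16.png

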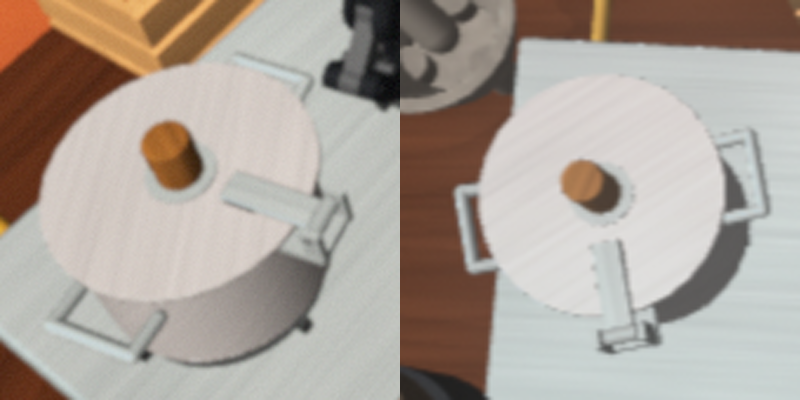

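View pics/s16.png

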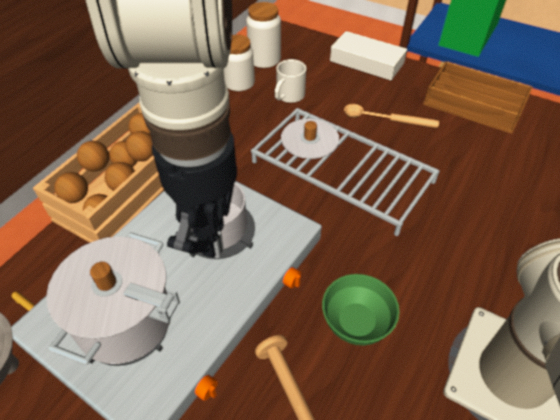

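```bash
python3 - <<'E'
from h import *
T=env.snapshot('top');S=env.snapshot('side')
x,e=tri([ray(T,80+241*.325,70+205*.325),ray(S,210+186*.425,30+235*.425)]);print(x.round(4),np.round(e,4))
c=np.array([.979,.203]);print('expect',np.array([.6232,.2864])-.04*c,.1995)
E
```

```text
[0.5838 0.2788 0.1946] [0.0018 0.0018]
expect [0.58404 0.27828] 0.1995
```

```bash
python3 - <<'E'
from h import *
print(env.close_job())
E
```

```text
the job is handed in; nothing more can be done
None
```

The larger lid is on the pot and the clip is pressed down on it. I handed the job in at about 22.5 s of the 51 s allowed.

**What I did:** I gripped the lid by its knob and carried it level. I lowered it until it touched the rim, at about 8 N and 0.214 m tool height. That puts the rim at 0.1845 m, against 0.1836 m from the cameras. After letting go, I swung the clip over with shut fingers and pressed it down to a firm stop at about 20 N.

**Last checks:**
- **Lid:** the side and top pictures show it level and centred on the rim.
- **Clip:** at the stop the fingertips were at z = 0.200 m, where 0.1995 m was expected for a closed clip. From the two pictures, the lever's end is within 1 mm of its expected position sideways. Its height came out 5 mm low (0.1946 m). I put that down to picking pixels by hand, since the press contact agreed to under 1 mm.
- **Small lid and robot:** the small lid still lies on its rack, and the arm is clear and touching nothing.

One measurement disagreed earlier: the three cameras' readings of the knob differed by 2 to 4 mm. A closer wrist picture settled its position before I gripped it.

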